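# Rehang the spice cupboard's lift-off door

## Task

The little door of the spice cupboard was taken off to be washed and is standing in the plate rack: lift it out and hang it back so that both knuckles drop fully home over the two hinge pins, then swing it shut and let go. The hinge strip has shifted in its slots, so feel for the pins with a light hand and never force the door down on them (keep well under 40 newtons). Do not slam it, and leave the press, the warmer and the bowl where they are.

Things in the scene. Friction and masses are not known exactly. Their poses are not given: they have to be found in the camera images.
- door: Loose pine door, a board 154 mm wide (y), 200 high (z), 14 thick (x), about 0.25 kg, upright at the start, its lower edge on the rack's rails 24 mm above the table. Origin: centre of the board's lower edge, z up. Its -x face is the outside and has a wooden knob 20 mm long at y -62, z 100. Two knuckles stand along its +y edge. Hung and shut, its axes are parallel to the cupboard's.
- door_top (a point): Middle of the door's top edge (door x 0, y 0, z 200 mm). The rail under it is solid wood, 14 mm thick and 34 mm deep, to be gripped from above; the door balances about 5 mm to the knuckle side of it. Gripped there it hangs by friction alone and can swing askew between the fingers if moved fast.
- knuckle_low (a point): Centre of the underside of the lower knuckle (door x -4, y +90, z 20 mm). A knuckle is an upright steel tube 26 mm long, 22 mm outside and 10.5 mm inside diameter, open below and above.
- knuckle_high (a point): Centre of the underside of the upper knuckle (door x -4, y +90, z 156 mm), straight above the lower.
- cupboard: Fixed pine spice cupboard, 200 mm wide (y), 120 deep (x), 240 high; origin at the centre of its underside, z up. The open front is its -x face (x -60). Two pins stand before it near its +y side. Shut, the door rests on two rubber buffers, its origin at x -72, y -10 (plus the strip's shift), z 22 mm. Square open, its free edge points to -x, its outside to +y. No catch; slight friction.
- pin_low (a point): Middle place of the lower pin, at its shoulder (cupboard x -76, y +80, z 42 mm). A steel strip carries both upright pins, clamped in slots anywhere up to 12 mm to either side along the cupboard's y; this point stays at the middle and does not show the shift. A pin is 8 mm thick and ends 20 mm above its 19 mm wide shoulder, the top 3 mm tapering to 6.4 mm.
- pin_high (a point): Middle place of the upper pin, at its shoulder (cupboard x -76, y +80, z 178 mm); the true pin is exactly above the lower one, so shifted by the same amount to the same side. The space above and in front of the pins is clear.
- rack: Fixed wooden plate rack, 260 mm long (x), 112 across (y); two rows of dowels reach 84 mm above the table. Origin at the centre of its underside. The door stands in a 17 mm slot at x -50 mm with its faces across the rack's x; three white plates, up to 161 mm above the table, stand at x 31 to 85 mm.
- tortilla_press: Cast aluminium tortilla press, 170 mm across, 70 mm high; origin under its centre. Leave it.
- tortilla_warmer: Round red plastic tortilla warmer with lid, 204 mm across, 85 mm high; origin under its centre. Leave it.
- bowl: Small glazed bowl, 116 mm across, 48 mm high; origin under its centre. Leave it.
There are look-alikes about, which are no part of the job. Of the things shaped like the door, the pine one is meant.

How it is judged:
By the outcome, as a careful person would: the job done as asked, in the order asked, and still so for the second after the job is handed in, with the robot touching nothing.
It also fails if it takes over 72 s, if anything falls off the work surface, if the arm or the gripper's body presses on something with over 40 N, if the wrist force passes 120 N, or if a joint passes its speed limit or range.

## Robot

A 6-joint arm with a two-finger parallel gripper is mounted at the origin on the work surface. World frame = base frame: x ahead of the robot, y to its left, z up, the work surface at z = 0. Lengths are in m, angles in degrees, forces in N, time in s.
With the tool pointing down it reaches from about 0.325 to 0.775 m from the base axis. Payload 5.5 kg.
Tool frame: the origin (TCP) lies at the centre of the arm's flange, where the gripper is bolted on; the fingertips stand 182 mm ahead of it and the grasp point (between the pads) lies 163 mm ahead of it; z points along the fingers, y is the line along which they close (so a half turn about z gives the same grasp; the last joint's range is limited). The gripper opens to 88 mm and grips with 3 to 60 N. Pads are 20 mm wide; open, the fingers measure 115 mm over their backs; the gripper's body (75 mm by 178 mm) begins 61 mm behind the grasp point.
Start: joints at [-79.337, 5.22, 70.514, -0, 104.267, -3.249], TCP at [0.144, -0.582, 0.405] pointing down, gripper open.
Joint ranges: [-164.24, 164.24], [-49.07, 125.15], [9.68, 141.18], [-86.29, 266.29], [3.28, 154.24], [-151.56, 151.56]. Speed limits (degrees/s): [147.25, 147.25, 172.46, 180, 180, 180].

## Interface

Orientations are given as [roll, pitch, yaw] about the fixed x, y, z axes, in that order (R = Rz(yaw) Ry(pitch) Rx(roll)).
In Python, from station import r gives the robot as it stands. The module is installed in compiled form; this text tells all that it offers. Calls block until the motion is done:
- r.reach(position, orientation): joint-space move of the TCP to a pose.
- r.servo_line(position, rotation=None, speed=0.15): straight line of the TCP; rotation=None keeps the orientation; speed is the mean speed in m/s.
- r.move_joints(angles): joint-space move.
- r.let_go() and r.grab(squeeze=None): open the fingers fully, or close them until they stop; squeeze is the grip in N (None keeps the last).
- r.wait(seconds).
- r.inverse_kinematics(position, orientation): joint angles nearest the present ones, or None.
- r.sense(): the state.
- r.snapshot(name): name is "scene" or "top" or "wrist"; returns a dict with "frame" (384x512x3 uint8, red, green, blue), "fx", "fy", "cx", "cy" (pixels), "dist_coeffs" ([k1, k2, p1, p2, k3] as OpenCV has them; the pictures are not rectified), "R" (3x3) and "t" (3): a world point X has camera coordinates R X + t. Camera axes: x right, y down, z forward; pixel columns grow to the right and rows downward; lengths in m; the calibration is good to about 2 mm. A picture is of the moment at which its call begins. There is no depth.
A pose or a line that the arm cannot do raises r.IKError and nothing moves.
- r.hand_in(): hands the job in; it is judged then, once.
The state is a dict: "clock": time; "joints": joint angles; "joint_vel": joint speeds; "joint_torque": joint torques, N m; "tcp_pos": TCP position; "orientation": TCP orientation; "contact_force": force on the tool from outside, world axes, zero at the start; "torque": the same for the moment, N m; "opening": finger opening in m; "gripper_force": force on a finger pad.
Only numpy, scipy, OpenCV 4.12 (cv2) and the standard library are available. Lean on these libraries where they do the work, as an engineer would, in place of code of your own. Each camera call takes 0.05 s, during which the arm holds its last target. There are 200 camera calls.

## Working session

There is one attempt and no reset: what is moved stays moved. The work goes in short steps, each a Python script; the robot and the scene stay as the last script left them, time stands still between calls to the robot, and variables do not carry over. Pictures are saved under pics/ and viewed, at most 10 in all, crops included, and the job is handed in when it is done.

```bash
mkdir -p pics; cat > h.py <<'E'
from station import r
import numpy as np, cv2, json
def snap(n,f):
    s=r.snapshot(n); cv2.imwrite(f'pics/{f}.png',cv2.cvtColor(s['frame'],cv2.COLOR_RGB2BGR))
    json.dump({k:(np.array(v).tolist()) for k,v in s.items() if k!='frame'},open(f'pics/{f}.json','w')); return s
def cam(f):
    c=json.load(open(f'pics/{f}.json')); K=np.array([[c['fx'],0,c['cx']],[0,c['fy'],c['cy']],[0,0,1.]])
    return K,np.array(c['dist_coeffs']),np.array(c['R']),np.array(c['t'])
def proj(f,X):
    K,d,R,t=cam(f); return cv2.projectPoints(np.array(X,float).reshape(-1,3),cv2.Rodrigues(R)[0],t,K,d)[0][:,0]
def onz(f,uv,z):
    K,d,R,t=cam(f); p=cv2.undistortPoints(np.array(uv,float).reshape(-1,1,2),K,d)[:,0]
    D=np.c_[p,np.ones(len(p))]@R; C=-R.T@t; return np.array([C+D[i]*((z-C[2])/D[i,2]) for i in range(len(D))])
def crop(f,x0,y0,x1,y1,k,g):
    im=cv2.imread(f'pics/{f}.png')[y0:y1,x0:x1]; cv2.imwrite(f'pics/{g}.png',cv2.resize(im,None,fx=k,fy=k,interpolation=cv2.INTER_CUBIC))
E
python3 - <<'E'
from h import *
a=snap('scene','s0');b=snap('top','t0')
im=np.vstack([cv2.imread('pics/s0.png'),cv2.imread('pics/t0.png')])
for f in('s0','t0'):
    K,d,R,t=cam(f);print(f,-R.T@t,R[2],K[0,0])
print(r.sense())
E
```

```text
s0 [ 1.39732001 -0.27074887  1.10405172] [-0.66057676  0.12069756 -0.74099288] 424.6463133900383
t0 [ 0.27537142 -0.09271185  1.52033672] [ 0.20587276 -0.02256802 -0.9783185 ] 443.26711640105077
{'clock': 0.1, 'joints': array([-7.93374810e+01,  5.25928281e+00,  7.05730060e+01,  2.53738066e-04,
        1.04267393e+02, -3.24752184e+00]), 'joint_vel': array([-0.0679363 , -0.10707386, -0.16018079, -0.05479571, -0.00756834,
        0.10491292]), 'joint_torque': array([ 3.10060743e-03, -4.47859025e+01, -4.07569349e+01,  7.00743031e-02,
        2.83832947e-02, -1.11364245e-04]), 'tcp_pos': array([ 0.14425996, -0.58245733,  0.40363403]), 'orientation': array([-1.79900492e+02, -5.89255431e-03,  1.39100980e+01]), 'contact_force': array([ 0.10970161, -0.20412667,  0.37466587]), 'torque': array([ 0.01074077,  0.00863156, -0.02487267]), 'gripper_force': 0.0, 'opening': 0.08779340430676925}
```

View pics/s0.png

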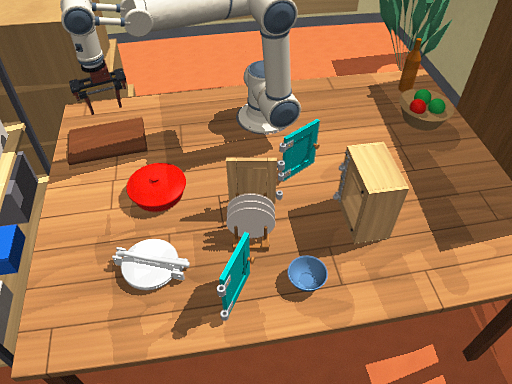

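View pics/t0.png

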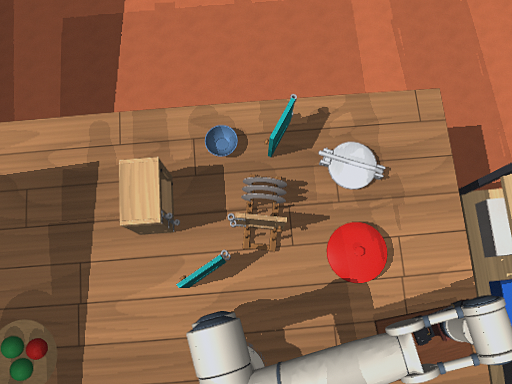

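The scene view has three door shapes: the pine door in the rack at (252,178), and teal ones at (299,150) and (236,272). I choose the pine one; in the top view it is at (260,218). The cupboard is at (375,190) in scene and (145,193) in top. Next I check the choice close up.

```bash
python3 - <<'E'
from h import *
crop('t0',105,135,305,265,4,'t0c')
crop('s0',215,120,415,260,4,'s0c')
E
```

```text
(no output)
```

View pics/t0c.png

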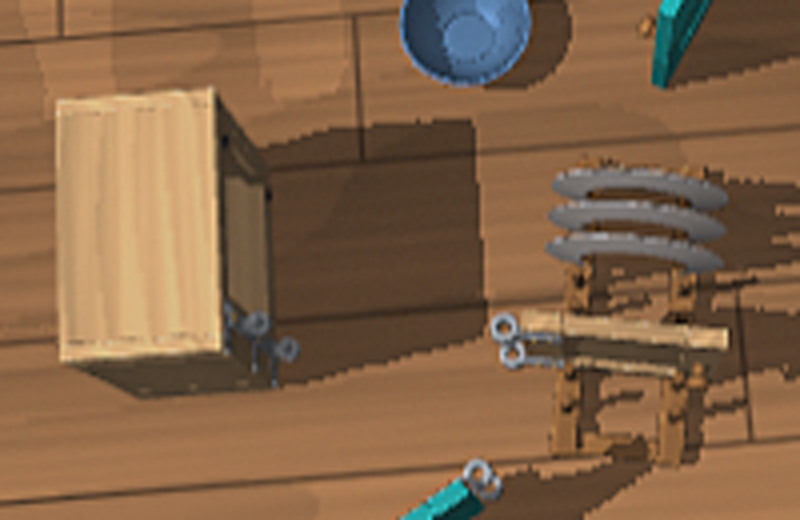

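View pics/s0c.png

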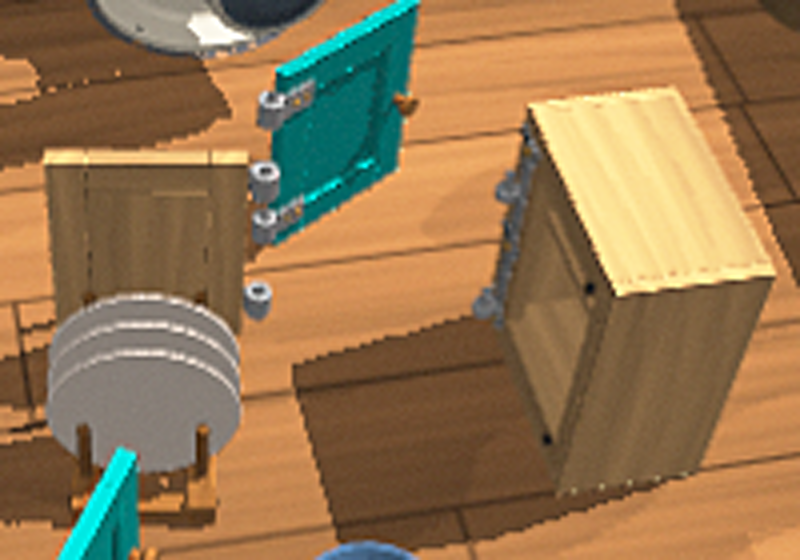

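The crop confirms the pine door. Its knuckles are at the left in top (504,326) and (513,352), and the plates are beyond it. The cupboard opens to world -y, with its pins on the robot side at crop (257,322) and (287,348). Next I fit the poses from both views.

```bash
cat > fit.py <<'E'
from h import *
from scipy.optimize import least_squares
T=lambda p:(105+p[0]/4-.375,135+p[1]/4-.375); S=lambda p:(215+p[0]/4-.375,120+p[1]/4-.375)
def W(p,L):
    c,s=np.cos(p[2]),np.sin(p[2]); L=np.array(L,float)/1000
    return np.c_[p[0]+c*L[:,0]-s*L[:,1],p[1]+s*L[:,0]+c*L[:,1],L[:,2]]
def fit(obs,x0):
    def f(p):
        out=[]
        for v,px,L in obs:
            q=L(p) if callable(L) else L
            out.append(proj(v,W(p,[q]))[0]-(T(px) if v=='t0' else S(px)))
        return np.ravel(out)
    s=least_squares(f,x0,x_scale=.1,loss='soft_l1'); print(s.x,np.degrees(s.x[2]));print(f(s.x).reshape(-1,2).round(1).tolist());return s.x
t,s='t0','s0'
C=[(t,(57,102),(60,-100,240)),(t,(213,90),(-60,-100,240)),(t,(220,350),(-60,100,240)),(t,(62,360),(60,100,240)),
(s,(772,275),(60,-100,240)),(s,(615,296),(-60,-100,240)),(s,(530,105),(-60,100,240)),(s,(675,88),(60,100,240)),(s,(558,492),(-60,-100,0)),(s,(695,472),(60,-100,0))]
pin=lambda z:(lambda p:(-76,80+1000*p[3],z))
P=[(t,(257,322),pin(180)),(t,(287,348),pin(44)),(s,(508,187),pin(180)),(s,(487,303),pin(44))]
c=fit(C+P,[.5,.2,1.57,0])
D=[(t,(504,326),(-4,90,206)),(t,(513,352),(-4,90,70)),(t,(728,338),(0,-77,224)),(s,(46,152),(-7,-77,224)),(s,(46,165),(7,-77,224)),(s,(247,163),(7,77,224)),(s,(247,150),(-7,77,224)),(s,(264,170),(-4,90,206)),(s,(258,287),(-4,90,70))]
d=fit(D,[.45,0,0])
E
python3 fit.py
```

```text
[ 0.58567855  0.22691884  1.56174882 -0.00954602] 89.4816163141416
[[-1.1, -0.8], [-0.6, -0.7], [-0.4, -0.1], [-1.7, 0.3], [0.4, -0.4], [-0.6, -0.5], [-1.2, -0.7], [-0.7, -0.3], [-1.2, 0.9], [-0.1, 0.7], [-0.7, -0.2], [-0.5, -0.2], [-0.7, 0.1], [-1.4, 0.0]]
[ 0.47962002 -0.12701632 -0.16643417] -9.535975621827692
[[-0.8, 0.2], [-0.9, 0.2], [-0.8, -0.5], [-0.8, -0.3], [-1.0, -0.4], [0.1, 0.0], [-0.0, 0.1], [-0.2, 0.0], [-0.5, 0.7]]
```

```bash
python3 - <<'E'
from fit import *
print('pins',W(c,[(-76,80+1000*c[3],62),(-76,80+1000*c[3],198)]))
print('teal',onz('t0',[(225,254),(180,286)],.18))
g=W(d,[(0,5,0)])[0]; yd=np.degrees(d[2])
for y in (yd+90,yd-90):
    q=r.inverse_kinematics([g[0],g[1],.45],[180,0,y]); print(y,q)
    q=r.inverse_kinematics([.519,.066,.45],[180,0,y+9]); print(y,q)
E
```

```text
[ 0.58567855  0.22691884  1.56174882 -0.00954602] 89.4816163141416
[[-1.1, -0.8], [-0.6, -0.7], [-0.4, -0.1], [-1.7, 0.3], [0.4, -0.4], [-0.6, -0.5], [-1.2, -0.7], [-0.7, -0.3], [-1.2, 0.9], [-0.1, 0.7], [-0.7, -0.2], [-0.5, -0.2], [-0.7, 0.1], [-1.4, 0.0]]
[ 0.47962002 -0.12701632 -0.16643417] -9.535975621827692
[[-0.8, 0.2], [-0.9, 0.2], [-0.8, -0.5], [-0.8, -0.3], [-1.0, -0.4], [0.1, 0.0], [-0.0, 0.1], [-0.2, 0.0], [-0.5, 0.7]]
pins [[0.51453986 0.15155937 0.062     ]
 [0.51453986 0.15155937 0.198     ]]
teal [[ 0.38155469 -0.01379836  0.18      ]
 [ 0.29792325  0.1263355   0.18      ]]
80.46402437817231 [-18.19037596  -9.98141719  80.67673527   0.         109.30468192
  -8.65440033]
80.46402437817231 [ 3.52114892e+00 -5.80212207e+00  7.68795382e+01 -2.54444375e-14
  1.08922584e+02  4.05712455e+00]
-99.53597562182769 None
-99.53597562182769 None
```

```bash
python3 - <<'E' | tail -4
from fit import *
g=W(d,[(0,5,0)])[0]; yd=np.degrees(d[2])
r.reach([g[0],g[1],.46],[180,0,yd+90])
snap('wrist','w1')
print(r.sense()['clock'],r.sense()['tcp_pos'],cam('w1')[2][2], -cam('w1')[2].T@cam('w1')[3])
P=W(d,[(0,-77,224),(0,77,224),(-4,90,206),(-4,90,70)])
print(proj('w1',P).round(0).tolist())
E
```

```text
[ 0.47962002 -0.12701632 -0.16643417] -9.535975621827692
[[-0.8, 0.2], [-0.9, 0.2], [-0.8, -0.5], [-0.8, -0.3], [-1.0, -0.4], [0.1, 0.0], [-0.0, 0.1], [-0.2, 0.0], [-0.5, 0.7]]
2.2083 [ 0.48039924 -0.12287297  0.45976726] [-0.04602449 -0.26995736 -0.96177168] [ 0.49339686 -0.04917361  0.44010005]
[[254.0, 305.0], [253.0, 113.0], [248.0, 95.0], [250.0, 100.0]]
```

View pics/w1.png

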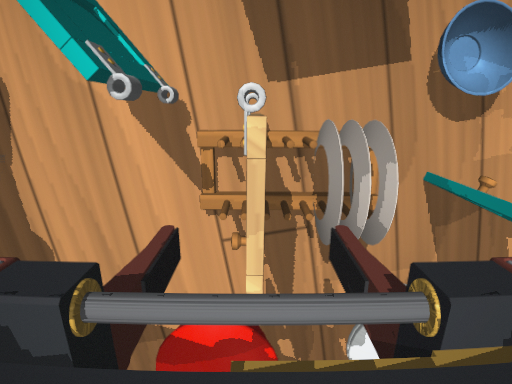

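Wrist view: the pine door's top edge runs from (257,116) to (255,290), with the knuckle ring at (252,97). That is about 4 px (2 mm) right of prediction. The fingers straddle the door cleanly, so I correct by that amount and grasp.

```bash
python3 - <<'E' | tail -n +5
from fit import *
g=W(d,[(2,5,0)])[0]; yd=np.degrees(d[2])
r.servo_line([g[0],g[1],.374],speed=.08); print(r.sense()['contact_force'])
r.grab(60); s=r.sense(); print(s['opening'],s['gripper_force'],s['contact_force'],s['tcp_pos'])
r.servo_line([g[0],g[1],.460],speed=.06); r.wait(.3); s=r.sense(); print(s['clock'],s['opening'],s['contact_force'])
# carry to a place 60 mm short of the pins, yaw square open
a=c[2]-np.pi/2
r.servo_line([.5165,.005,.46],[180,0,np.degrees(a)+90],speed=.08); r.wait(.3)
snap('wrist','w2'); s=r.sense(); print(s['clock'],s['opening'],s['contact_force'],s['tcp_pos'],s['orientation'])
P=W(c,[(-76,80+1000*c[3],62),(-76,80+1000*c[3],198)])
print(proj('w2',P).round(1).tolist())
crop('w2',150,0,350,150,4,'w2c')
E
```

```text
[-0.10859118 -0.62833291  0.16654556]
0.01369291971356413 59.95864748954773 [-0.09241669  0.45735278  0.17066757] [ 0.48244611 -0.12242612  0.37397785]
6.4417 0.013547054699993111 [-0.2217642  -0.61021748 -1.59194978]
8.5917 0.013843028920101075 [-0.68018568  0.17670331 -2.4333748 ] [0.51648484 0.00489447 0.45999506] [-1.79997688e+02  1.85261127e-03  8.94699148e+01]
[[250.8, 45.9], [248.8, 8.0]]
```

View pics/w2.png

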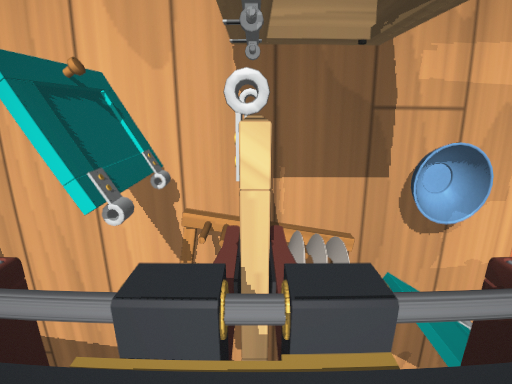

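The door hangs straight. Its knuckle ring is at about (246,91), with the upper pin at about (251,15) and the lower pin at about (253,47) against the cupboard. I enlarge to measure them.

```bash
python3 - <<'E'
from h import *
crop('w2',210,0,290,125,4,'a'); im=cv2.imread('pics/w2.png')[0:125,205:305]
cv2.imwrite('pics/w2d.png',cv2.resize(im,(480,600),interpolation=cv2.INTER_CUBIC))
E
```

```text
(no output)
```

View pics/w2d.png

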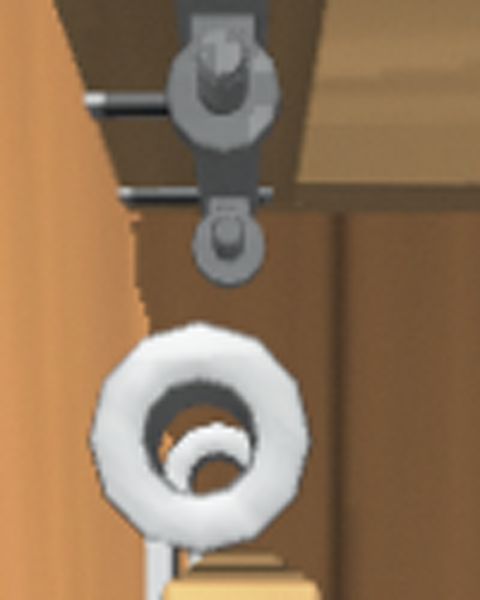

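```bash
python3 - <<'E'
from h import *
u=lambda p:(205+p[0]/4.8-.4,p[1]/4.8-.4)
for n,p,z in [('sh_hi',(223,95),.178),('tip_hi',(221,42),.198),('sh_lo',(229,244),.042),('tip_lo',(227,226),.062),('kn_hi_outer',(200,435),.292),('kn_hi_inner',(200,437),.292),('kn_lo',(218,478),.156)]:
    print(n,onz('w2',[u(p)],z)[0].round(4))
X=onz('w2',[u((200,435))],.292)[0]; X[2]=.156; print('exp kn_lo', (proj('w2',X)[0]-[205,0]+.4)*4.8)
E
```

```text
sh_hi [0.5159 0.1492 0.178 ]
tip_hi [0.5159 0.1513 0.198 ]
sh_lo [0.5161 0.1501 0.042 ]
tip_lo [0.5157 0.1507 0.062 ]
kn_hi_outer [0.5141 0.0885 0.292 ]
kn_hi_inner [0.5141 0.0883 0.292 ]
kn_lo [0.514  0.0889 0.156 ]
exp kn_lo [218.45678851 480.29414013]
```

```bash
cat > feel.py <<'E'
from h import *
def F():
    r.wait(.03); a=[]
    for _ in range(3): a.append(r.sense()['contact_force']); r.wait(.01)
    return np.mean(a,0)
def down(x,y,z,zend,f0,step=.0012,lim=2.5,verb=True):
    while z>zend+1e-6:
        z=max(z-step,zend); r.servo_line([x,y,z],speed=.02); f=F()-f0
        if verb: print(round(z,4),f.round(1))
        if f[2]>lim: return z,f
    return z,f
E
python3 - <<'E'
from feel import *
x,y=.5183,.0668
r.servo_line([x,y,.46],speed=.05); r.servo_line([x,y,.396],speed=.04); r.wait(.3)
f0=F(); print(f0)
z,f=down(x,y,.396,.3865,f0)
s=r.sense(); print(z,f,s['tcp_pos'],s['clock'],s['opening'])
snap('wrist','w3')
E
```

```text
[-0.41888741 -0.30551359 -2.38001392]
0.3948 [ 0.3 -0.   0.6]
0.3936 [ 0.2 -0.   0.3]
0.3924 [0.4 0.7 0.4]
0.3912 [-0.   0.7  0.7]
0.39 [-0.2  0.4  0.9]
0.3888 [0.2 1.  0.1]
0.3876 [0.1 0.5 0.5]
0.3865 [ 0.7  0.3 -0.1]
0.3865 [ 0.7159737   0.32516239 -0.11676986] [0.51829877 0.06681086 0.3864322 ] 14.55 0.013713197797645795
```

```bash
python3 - <<'E'
from feel import *
f0=np.array([-.42,-.3,-2.4])
z,f=down(.5183,.0668,.3865,.3700,f0,step=.0015)
s=r.sense(); print(z,f,s['tcp_pos'],s['clock'],s['opening'])
snap('wrist','w4'); snap('scene','s4')
a=cv2.imread('pics/w4.png')[0:384,100:400]; b=cv2.resize(cv2.imread('pics/s4.png')[110:250,240:420],(494,384))
cv2.imwrite('pics/m4.png',np.hstack([a,b]))
E
```

```text
0.385 [0.7 0.5 0.2]
0.3835 [0.4 0.3 0.2]
0.382 [0.9 0.1 0.2]
0.3805 [0.9 0.7 0.4]
0.379 [0.6 0.5 0.1]
0.3775 [0.3 0.1 0.2]
0.376 [0.5 1.  0.6]
0.3745 [0.6 0.3 0.2]
0.373 [0.2 0.4 0.3]
0.3715 [0.6 0.3 2.8]
0.3715 [0.57186536 0.31172127 2.77963294] [0.51832227 0.06682467 0.37187125] 17.6833 0.013890167718230763
```

View pics/m4.png

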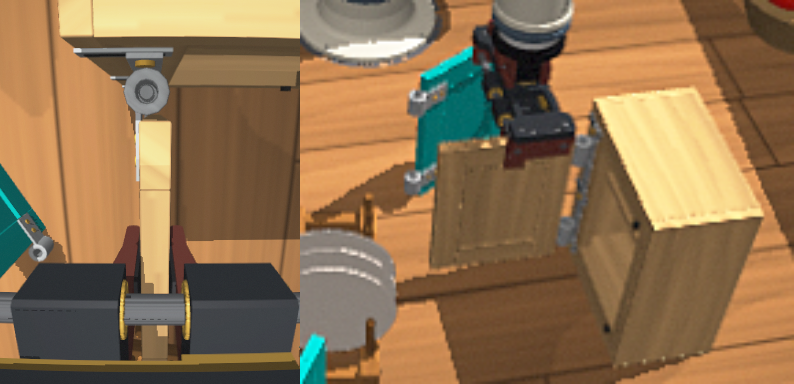

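Contact came at 0.372, exactly the expected hung height, and the picture shows both knuckles down on their shoulders with the ring closed around the pin. Next I release, go round to the outside face, and push shut along the arc.

```bash
cat > swing.py <<'E'
from feel import *
H=np.array([.5159,.1505]); yaw0=1.5617
def pose(phi,gap,rad=.13,z=.372):
    a=yaw0+np.radians(phi); xd=np.array([np.cos(a),np.sin(a)]); yd=np.array([-np.sin(a),np.cos(a)])
    p=H-rad*yd-(.003+.0135+gap)*xd
    return [p[0],p[1],z],[180,0,np.degrees(a)+90]
E
python3 - <<'E'
from swing import *
r.let_go(); r.wait(.2); r.servo_line([.5183,.0668,.46],speed=.08)
for phi in range(-90,4,15): print(phi,np.round(r.inverse_kinematics(*pose(phi,0)),0))
r.servo_line(*pose(-90,.03,z=.46),speed=.1); r.grab(10)
r.servo_line(*pose(-90,.03),speed=.08); r.wait(.2)
s=r.sense(); print(s['clock'],s['opening'],F())
snap('scene','s5'); crop('s5',240,110,420,250,4,'s5c')
E
```

```text
-90 [ -2. -11.  89.  -0. 101.  -1.]
-75 [ -1.  -5.  84.   0. 101. -16.]
-60 [ -0.  -0.  79.   0. 101. -30.]
-45 [  1.   5.  75.   0. 101. -43.]
-30 [  3.   9.  70.   0. 101. -56.]
-15 [  6.  12.  66.   0. 102. -69.]
0 [  9.  14.  64.   0. 102. -81.]
24.0667 0.00024765809273727494 [0.45087258 0.31564873 0.07161839]
```

View pics/s5c.png

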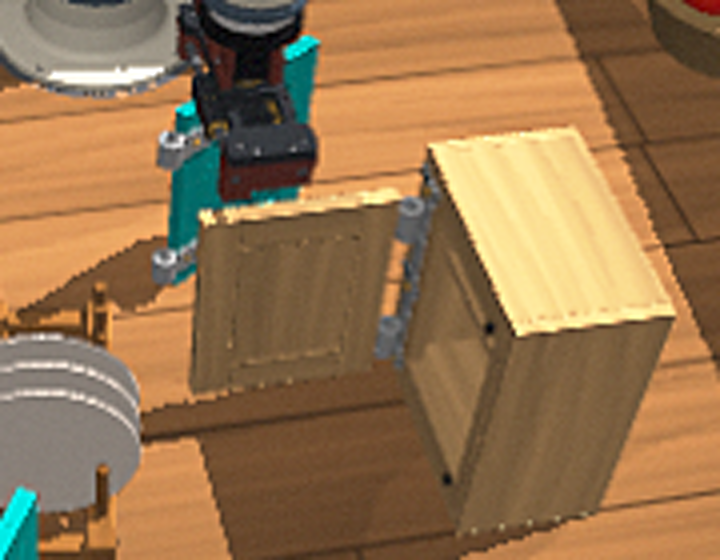

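The door hangs level on both pins, about square open, with the closed fingers behind its outside face. I swing it shut slowly, watching the force.

```bash
python3 - <<'E'
from swing import *
f0=F(); n=0
r.servo_line(*pose(-90,.002),speed=.04)
for phi in list(range(-85,-19,5))+list(range(-16,4,2))+[3,4]:
    r.servo_line(*pose(phi,0),speed=.04 if phi<-18 else .02)
    f=F()-f0
    if phi%15==0 or phi>-8: print(phi,f.round(1))
    if np.linalg.norm(f)>(8 if phi<-8 else 2.5): print('stop',phi,f); break
print(r.sense()['clock'])
snap('scene','s6'); snap('wrist','w6')
a=cv2.imread('pics/w6.png')[:,56:456]; b=cv2.resize(cv2.imread('pics/s6.png')[110:250,280:420],(384,384))
cv2.imwrite('pics/m6.png',np.hstack([a,b]))
E
```

```text
-75 [-0.2 -0.3  0.2]
-60 [-0.4 -0.7 -0. ]
-45 [-0.2 -0.4 -0.1]
-30 [-0.5 -0.5  0.1]
-6 [-0.2  0.1  0.6]
-4 [-0.1 -0.2  0. ]
-2 [-1.2 -0.8 -0.4]
0 [-1.  -0.7 -0. ]
2 [-0.8 -3.3  0.8]
stop 2 [-0.82558717 -3.34837055  0.80707374]
36.5833
```

View pics/m6.png

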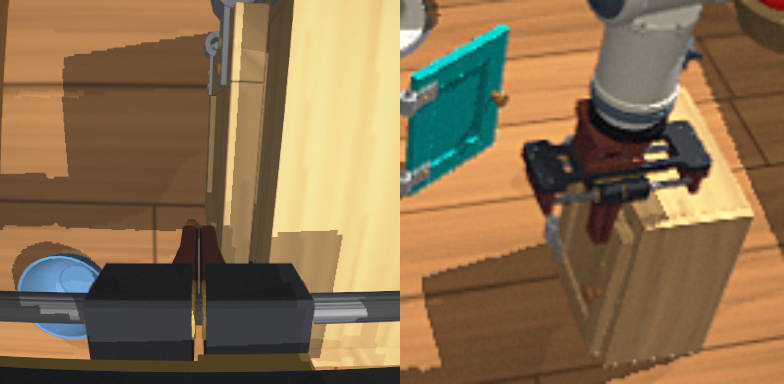

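Door shut against the buffers at 3.3 N, its face parallel to the cupboard front and the knob outside. I back off slowly and check numerically that it stays.

```bash
python3 - <<'E'
from swing import *
s=r.sense()
p,o=pose(2,.05); 
r.servo_line(p,o,speed=.03); r.wait(.3); snap('scene','s7')
p[2]=.46; r.servo_line(p,speed=.1); r.wait(1.0); snap('scene','s8')
A=cv2.imread('pics/s6.png');
for f in('s7','s8'):
    B=cv2.imread(f'pics/{f}.png')
    for (x0,y0,x1,y1) in [(338,205,362,228),(340,212,372,238)]:
        m=cv2.matchTemplate(B[y0-8:y1+8,x0-8:x1+8],A[y0:y1,x0:x1],cv2.TM_CCOEFF_NORMED); _,v,_,l=cv2.minMaxLoc(m); print(f,l[0]-8,l[1]-8,round(v,3))
print(r.sense()['clock'],F())
E
```

```text
s7 -1 -1 0.782
s7 0 0 0.854
s8 -1 -1 0.786
s8 -1 0 0.856
40.9333 [-0.01957982 -0.30649297 -0.18485053]
```

```bash
python3 - <<'E' 2>&1 | tail -40
from swing import *
p,o=pose(0,.05,rad=.19,z=.46); r.servo_line(p,o,speed=.1); r.wait(.2); s=snap('wrist','w9'); print(r.sense()['clock'])
yaw=yaw0; xc=np.array([np.cos(yaw),np.sin(yaw)]); yc=np.array([-np.sin(yaw),np.cos(yaw)])
# profile across the door top at several distances from the hinge; u = distance along cupboard x from hinge axis
us=np.arange(-14,26,1.)
for rad in (.03,.07,.11,.15,.160):
    X=[np.r_[H-rad*yc+u/1000*xc,.222] for u in us]; q=proj('w9',X).astype(np.float32)
    g=cv2.remap(s['frame'],q[:,0].reshape(1,-1),q[:,1].reshape(1,-1),cv2.INTER_LINEAR)[0].mean(1)
    print(rad,q[0].round(),q[-1].round(),g.round().astype(int).tolist())
E
```

```text
41.975
0.03 [336. -25.] [395. -23.] [0, 0, 0, 0, 0, 0, 0, 0, 0, 0, 0, 0, 0, 0, 0, 0, 0, 0, 0, 0, 0, 0, 0, 0, 0, 0, 0, 0, 0, 0, 0, 0, 0, 0, 0, 0, 0, 0, 0, 0]
0.07 [333.  41.] [390.  42.] [67, 67, 65, 64, 63, 66, 70, 70, 66, 66, 79, 141, 178, 179, 179, 126, 105, 105, 107, 108, 109, 108, 108, 108, 82, 70, 69, 69, 66, 67, 67, 66, 71, 71, 72, 71, 71, 111, 199, 208]
0.11 [330. 102.] [385. 103.] [66, 66, 65, 66, 67, 67, 73, 71, 70, 75, 132, 191, 197, 197, 183, 126, 124, 121, 120, 120, 123, 127, 128, 113, 80, 73, 72, 68, 70, 70, 70, 70, 74, 74, 75, 75, 75, 105, 197, 211]
0.15 [327. 159.] [379. 159.] [73, 72, 70, 71, 72, 74, 75, 75, 74, 122, 203, 213, 213, 213, 185, 145, 145, 144, 143, 141, 139, 135, 121, 76, 71, 71, 73, 73, 73, 73, 74, 74, 75, 73, 74, 73, 75, 124, 202, 211]
0.16 [326. 173.] [378. 173.] [105, 80, 74, 73, 72, 72, 73, 73, 73, 128, 199, 207, 206, 205, 181, 133, 129, 129, 131, 135, 139, 141, 125, 78, 72, 71, 71, 70, 74, 75, 78, 80, 75, 74, 75, 74, 75, 111, 197, 210]
```

```bash
cat > gap.py <<'E'
from swing import *
def gap(f,rads):
    im=cv2.cvtColor(cv2.imread(f'pics/{f}.png'),cv2.COLOR_BGR2GRAY).astype(np.float32)
    yc=np.array([-np.sin(yaw0),np.cos(yaw0)]); xc=np.array([np.cos(yaw0),np.sin(yaw0)]); us=np.arange(-14,30,.25)
    for rad in rads:
        q=proj(f,[np.r_[H-rad*yc+u/1000*xc,.222] for u in us]).astype(np.float32)
        g=cv2.remap(im,q[:,0].reshape(1,-1),q[:,1].reshape(1,-1),cv2.INTER_LINEAR)[0]; d=np.diff(cv2.GaussianBlur(g.reshape(1,-1),(9,1),0)[0])
        pk=[(float(us[i]),round(float(d[i]))) for i in range(1,len(d)-1) if abs(d[i])>5 and abs(d[i])>=abs(d[i-1]) and abs(d[i])>abs(d[i+1])]
        print(f,rad,pk)
E
python3 - <<'E'
from gap import *
gap('w6',[.02,.03,.04,.05,.06,.07,.08,.09]); gap('w9',[.07,.08,.09,.11,.13,.15,.16])
E
```

```text
w6 0.02 [(-9.75, -12), (-6.5, 11), (-4.5, -10), (-2.25, 24), (0.75, -18), (11.0, -9), (20.5, 30)]
w6 0.03 [(-13.5, 7), (-11.5, -11), (-9.75, 10), (-6.25, 6), (-4.5, -9), (-2.25, 25), (0.75, -18), (10.75, -11), (20.5, 28)]
w6 0.04 [(-11.25, 7), (-10.0, -10), (-8.25, 6), (-6.25, 7), (-4.5, -10), (-2.25, 24), (0.75, -15), (12.0, -9), (20.5, 29)]
w6 0.05 [(-10.0, -7), (-2.25, 22), (1.0, -15), (12.0, -10), (20.5, 29)]
w6 0.06 [(-10.25, 7), (-8.25, -8), (-2.25, 23), (0.75, -15), (12.0, -8), (20.5, 29)]
w6 0.07 [(-10.25, 8), (-8.25, -8), (-2.25, 23), (0.75, -16), (10.5, -6), (12.25, -8), (20.5, 30)]
w6 0.08 [(-10.25, 7), (-8.25, -9), (-2.25, 23), (0.75, -16), (10.5, -7), (12.25, -8), (20.5, 26)]
w6 0.09 [(-10.25, 7), (-8.25, -9), (-2.25, 24), (0.5, -16), (10.5, -6), (12.25, -7), (20.5, 27)]
w9 0.07 [(-3.5, 16), (0.5, -13), (9.75, -7), (23.0, 23)]
w9 0.08 [(-3.5, 22), (0.5, -12), (9.5, -10), (23.0, 25)]
w9 0.09 [(-3.75, 19), (0.25, -15), (9.5, -10), (23.0, 24)]
w9 0.11 [(-4.0, 18), (0.25, -14), (9.25, -8), (23.25, 23)]
w9 0.13 [(-4.5, 22), (0.5, -15), (9.75, -8), (23.0, 25)]
w9 0.15 [(-5.0, 22), (0.0, -12), (8.25, -11), (23.0, 23)]
w9 0.16 [(-13.5, -5), (-5.0, 21), (0.0, -12), (8.0, -13), (23.25, 22)]
```

Pressed, the door was parallel to the cupboard, but after release it rebounded to about 1° open. I press again lightly and retreat very slowly.

```bash
python3 - <<'E'
from gap import *
p,o=pose(0,.03,z=.46); r.servo_line(p,o,speed=.12); r.servo_line(*pose(0,.03),speed=.1)
r.servo_line(*pose(0,.008),speed=.05); r.wait(.15); f0=F(); g=.008
while g>-.006:
    g-=.001; r.servo_line(*pose(0,g),speed=.01); f=F()-f0
    if f[1]<-1.8: break
print('gap',g,f.round(2),r.sense()['clock'])
r.servo_line(*pose(0,g+.006),speed=.002)
r.servo_line(*pose(0,.05),speed=.04)
p,o=pose(0,.05,z=.46); r.servo_line(p,o,speed=.12)
p,o=pose(0,.05,rad=.19,z=.46); r.servo_line(p,o,speed=.12); r.wait(.2); snap('wrist','w10'); print(r.sense()['clock'])
gap('w10',[.07,.09,.11,.13,.15,.16])
E
```

```text
gap -0.005 [-0.44 -4.01 -0.52] 48.4917
53.8
w10 0.07 [(-3.0, 17), (0.5, -13), (10.25, -7), (23.0, 23)]
w10 0.09 [(-3.25, 21), (0.25, -15), (10.0, -10), (23.0, 23)]
w10 0.11 [(-3.5, 19), (0.25, -14), (9.75, -9), (23.25, 23)]
w10 0.13 [(-3.75, 22), (0.5, -16), (9.75, -11), (23.0, 25)]
w10 0.15 [(-4.0, 21), (0.0, -11), (9.25, -12), (23.0, 22)]
w10 0.16 [(-13.25, -7), (-4.0, 21), (0.0, -12), (9.0, -12), (23.25, 23)]
```

```bash
python3 -c "
from station import r
print(r.hand_in())"
```

```text
the job is handed in; nothing more can be done
None
```

The pine door is hung with both knuckles home on the pins, swung gently shut to within about 0.7° of parallel with the cupboard front, released, and handed in at about 54 s. I saw no more than about 4 N of contact, and the arm went nowhere near the press, warmer or bowl.

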